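Scrape the shell chips off the sloping prep board

TASK

Pick up the scraper block from its cork mat and, with its foot set flat on the sloping board, wipe all five coconut-shell chips off the open end of the board into the green scrap tray beside it; do not touch the chips with the fingers. Then stand the scraper back on its foot on the middle of the cork mat and let go. Leave the dish of chillies, the glass jar and the pepper mill where they are.

Things in the scene. Friction and masses are not known exactly. Their poses are not given: they have to be found in the camera images.
- scraper: scraper block, standing on its foot. Blue foot 120 (x) x 24 (y) x 20 high, grey web 70 x 16 above it, black rounded grip bar 90 (x) x 20 (y) from 44 to 68 above the underside. About 160 g. Origin: centre of the foot's flat underside; x along the foot and the grip, z up through the grip
- mat: the scraper's thin brown cork mat, 180 (x) x 80 (y) x 4, fixed on the counter; origin under its centre, so its top is 4 above the origin
- board: light wooden prep board 164 (x) x 220 (y) x 14, fixed on a wire stand, sloping 26 degrees (0.454 rad) down towards the robot and its right. Origin: centre of its upper face, about 88 above the counter; x up the slope, y level to the left, z out of the face. Rims 12 wide, 12 high along the low and high edges (inner faces at x = -70 and 70); both ends (y = -110 and 110) are open
- scrap_tray: loose green open tray 170 (x) x 110 (y) x 30 high, walls 4, on the counter with its near wall tucked under one open end of the board (either the left or the right end); origin under its centre, z up
- chip_1: dark brown coconut-shell chip, about 23 x 20 x 9, 12 g, lying loose on the board, within 50 of the board's middle along x and y; origin at the centre of its underside
- chip_2: dark brown coconut-shell chip, about 23 x 20 x 9, 12 g, lying loose on the board, within 50 of the board's middle along x and y; origin at the centre of its underside
- chip_3: dark brown coconut-shell chip, about 23 x 20 x 9, 12 g, lying loose on the board, within 50 of the board's middle along x and y; origin at the centre of its underside
- chip_4: dark brown coconut-shell chip, about 23 x 20 x 9, 12 g, lying loose on the board, within 50 of the board's middle along x and y; origin at the centre of its underside
- chip_5: dark brown coconut-shell chip, about 23 x 20 x 9, 12 g, lying loose on the board, within 50 of the board's middle along x and y; origin at the centre of its underside
- salt_jar: glass jar with a white lid, 60 across, 100 high; origin under its centre; leave alone
- mill: wooden pepper mill, 58 across, 160 high; origin under its centre; leave alone
- little_dish: small shallow cream dish of red chillies, 93 across, 21 high; origin under its centre; it stands beside the other end of the board from the scrap tray; leave alone

How it is judged:
By the outcome, as a careful person would: the job done as asked, in the order asked, and still so for the second after the job is handed in, with the robot touching nothing.
It also fails if it takes over 58 s, if anything falls off the work surface, if the arm or the gripper's body presses on something with over 40 N, if the wrist force passes 120 N, or if a joint passes its speed limit or range.

ROBOT

A 7-joint arm with a two-finger parallel gripper is mounted at the origin on a cart in front of the work surface, level with it; the furniture and walls round the work are solid. World frame = base frame: x ahead of the robot, y to its left, z up, the work surface at z = 0. Lengths are in mm, angles in rad, forces in N, time in s.
With the tool pointing down it reaches from about 400 to 875 mm from the base axis. Payload 4.4 kg.
Tool frame: the origin (TCP) lies at the very end of the fingers, on their centre line; the grasp point (between the pads) lies 19 mm behind it; z points along the fingers, y is the line along which they close (so a half turn about z gives the same grasp; the last joint's range is limited). The gripper opens to 85 mm and grips with 20 to 120 N. Pads are 22 mm wide; open, the fingers measure 114 mm over their backs; the gripper's body (76 mm by 85 mm) begins 54 mm behind the grasp point. The pads swing forward as they close: fully open they stand 13 mm farther back than shut.
Start: joints at [-1.332, 0.628, 0.038, 1.517, -0.027, 0.996, -0.02], TCP at [195.041, 620.062, 193.313] pointing down, gripper open.
Joint ranges: [-3.06, 3.06], [-0.37, 2.12], [-1.25, 1.32], [0.18, 2.47], [-1.1, 4.24], [0.23, 1.98], [-2.94, 2.94]. Speed limits (rad/s): [2.57, 2.57, 3.14, 3.14, 3.14, 3.14, 3.14].

INTERFACE

Orientations are given as [roll, pitch, yaw] about the fixed x, y, z axes, in that order (R = Rz(yaw) Ry(pitch) Rx(roll)).
In Python, from cell import status, get_image, ctrl, models gives the robot as it stands.
- The arm moves only by the shell command python3 -m handwheel 'ROWS' [OPENING]. ROWS is JSON, a list of rows, each an object with "delta_pos": the shift along the world's x, y, z in cm, a list of three; "yaw": the turn about the world's z in rad. A call has 1 to 10 rows; each row shifts and turns the commanded pose from where the row before left it; what a row does not reach is not made up. A row lasts 1/12 s, in which the tool goes at most 41.7 mm and 7.16 degrees, less where a joint would pass 70% of its speed; a pose out of reach is approached as far as the arm can. A call is refused whole if a number of a shift passes 4.17 or a number of a turn 0.125, either way. A call with a gripper value outside its range is refused whole. OPENING is the opening, from -1 (shut) to 1 (fully open), set as the call begins (- or left out, the last holds). The fingers move at their own pace and stop on an object; the grip force is fixed at half the most. Time passes only in rows, so rows that do not move let the fingers close. It gives the time, the measured TCP pose, the force, the opening and the grip force at its end, in the units of the state.
- status.read_state(): the state, without advancing time (a new reading comes with each control period).
- get_image(name): name is "side" or "top"; returns a dict with "color" (384x512x3 uint8, red, green, blue), "z_map" (384x512 float32, mm along the optical axis (not along the pixel's ray), 0 where there is no reading), "fx", "fy", "cx", "cy" (pixels), "position" and "rotation" of the camera in the world. Camera axes: x right, y up, looking along -z (the intrinsics and any distortion apply to the point x, -y, -z); pixel columns grow to the right and rows downward; lengths in mm; the calibration is good to about 2 mm. A picture is of the moment at which its call begins.
- ctrl.finish_job(): hands the job in; it is judged then, once.
Trained networks look in a picture, given as the dict that the camera call returned (one of the last four; its "shot" number tells which), for a name from the list of things; names that differ only in an ending like _2 or _b are one class to them, and where a whole thing is asked for, a point or a joint stands for the part that bears it (a point fixed in the world has none). Each returns a list of dicts, best first, with "score" (0 to 1); they miss things now and then, are a little off and sometimes report something else, mostly with a low value. They report only what shows in the picture. A call takes as long as a camera call.
- models.boxes_of(picture, name): "rect" ([left, top, right, bottom] in pixels, round what is visible of it).
The state is a dict: "clock": time; "qpos": joint angles; "qd": joint speeds; "tau": joint torques, N m; "eef_pos": TCP position; "tool_rot": TCP orientation; "force": force on the tool from outside, world axes, zero at the start; "torque": the same for the moment, N m; "width": finger opening in mm; "gripper_force": force on a finger pad.
Only numpy, scipy, OpenCV 4.12 (cv2) and the standard library are available. Lean on these libraries where they do the work, as an engineer would, in place of code of your own. Each camera call takes 0.05 s, during which the arm holds its last target. There are 200 camera calls.

## Working session

There is one attempt and no reset: what is moved stays moved. The work goes in short steps, Python scripts to look and compute and a shell command to move; the robot and the scene stay as the last step left them, time stands still between calls to the robot, and variables do not carry over. Pictures are saved under pics/ and viewed, at most 10 in all, crops included, and the job is handed in when it is done.

```bash
ls; mkdir -p pics; cat > h.py <<'E'
import numpy as np, cv2
from cell import status, get_image, ctrl, models
def pts(im):
    z=im["z_map"]; h,w=z.shape; u,v=np.meshgrid(np.arange(w),np.arange(h))
    p=np.stack([(u-im["cx"])/im["fx"]*z,-(v-im["cy"])/im["fy"]*z,-z],-1)
    W=p@np.array(im["rotation"]).T+np.array(im["position"]); W[z==0]=np.nan
    return W
def save(im,n,s=1): cv2.imwrite("pics/"+n,cv2.resize(im["color"][:,:,::-1],None,fx=s,fy=s))
E
python3 - <<'E'
from h import *
print(status.read_state())
ims=[get_image(n) for n in("top","side")]
for im in ims:
    W=pts(im); print(im["position"],np.array(im["rotation"]).round(3).tolist(),im["fx"],im["cx"],im["cy"],[k for k in im])
    for n in "scraper mat board scrap_tray chip_1 salt_jar mill little_dish".split():
        for d in models.boxes_of(im,n)[:6]:
            l,t,r,b=[int(x) for x in d["rect"]]; c=W[(t+b)//2,(l+r)//2]
            print(n,round(d["score"],2),[l,t,r,b],c.round(0))
canvas=np.hstack([i["color"] for i in ims])
save(ims[0],"top1.png",1.5); save(ims[1],"side1.png",1.5)
np.save("W0.npy",pts(ims[0]));np.save("C0.npy",ims[0]["color"]);np.save("W1.npy",pts(ims[1]));np.save("C1.npy",ims[1]["color"])
E
```

```text
pics
{'clock': 0.0, 'qpos': array([-1.33183112,  0.62934349,  0.0383763 ,  1.51839363, -0.02697282,
        0.99631435, -0.01997856]), 'qd': array([ 0.00018648,  0.00075096,  0.00028023, -0.00108714, -0.00033111,
        0.00041465,  0.00015438]), 'tau': array([ 1.01006113e-03, -5.63420033e+01,  1.22621711e+00, -1.93437445e+01,
        1.10375573e-02,  1.06060159e-02,  7.55806980e-06]), 'eef_pos': array([194.77350015, 619.37743748, 192.38149264]), 'tool_rot': array([-3.13964993e+00,  1.03671250e-05,  2.83691622e+00]), 'force': array([ 0.31518271,  0.14907408, -0.57713397]), 'torque': array([0.0015525 , 0.01399168, 0.00352857]), 'gripper_force': 0.0, 'width': 85.1568226999895}Traceback (most recent call last):
  File "<stdin>", line 5, in <module>
  File "h.py", line 6, in pts
    W=p@np.array(im["rotation"]).T+np.array(im["position"]); W[z==0]=np.nan
      ~~~~~~~~~~~~~~~~~~~~~~~~~~~~^~~~~~~~~~~~~~~~~~~~~~~~~
ValueError: operands could not be broadcast together with shapes (384,512) (3,)
```

```bash
cat > h.py <<'E'
import numpy as np, cv2
from scipy.spatial.transform import Rotation as Ro
from cell import status, get_image, ctrl, models
def rot(im):
    r=np.array(im["rotation"],float)
    return r if r.shape==(3,3) else Ro.from_euler("xyz",r).as_matrix() if r.size==3 else Ro.from_quat(r).as_matrix()
def pts(im):
    z=im["z_map"]; h,w=z.shape; u,v=np.meshgrid(np.arange(w),np.arange(h))
    p=np.stack([(u-im["cx"])/im["fx"]*z,-(v-im["cy"])/im["fy"]*z,-z],-1)
    W=p@rot(im).T+np.array(im["position"]); W[z==0]=np.nan
    return W
def save(im,n,s=1): cv2.imwrite("pics/"+n,cv2.resize(im["color"][:,:,::-1],None,fx=s,fy=s))
E
python3 - <<'E'
from h import *
ims=[get_image(n) for n in("top","side")]
for im in ims:
    W=pts(im); print(im["position"],im["rotation"],im["fx"],im["cx"],im["cy"],[k for k in im])
    for n in "scraper mat board scrap_tray chip_1 salt_jar mill little_dish".split():
        for d in models.boxes_of(im,n)[:6]:
            l,t,r,b=[int(x) for x in d["rect"]]; c=W[(t+b)//2,(l+r)//2]
            print(n,round(d["score"],2),[l,t,r,b],c.round(0))
save(ims[0],"top1.png",1.5); save(ims[1],"side1.png",1.5)
np.save("W0.npy",pts(ims[0]));np.save("C0.npy",ims[0]["color"]);np.save("W1.npy",pts(ims[1]));np.save("C1.npy",ims[1]["color"])
E
```

```text
[ 324.08829731  155.77565677 1359.77043425] [ 0.19509606 -0.0234579  -1.56992759] 475.0563607656306 252.04123376524544 184.19152118125533 ['color', 'z_map', 'fx', 'fy', 'cx', 'cy', 'position', 'rotation', 'shot']
scraper 0.73 [179, 191, 196, 232] [503. 303.  71.]
mat 0.89 [173, 180, 205, 241] [507. 298.  67.]
board 0.69 [293, 137, 384, 225] [ 585. -109.   92.]
scrap_tray 0.93 [259, 177, 323, 248] [511.  12.   1.]
chip_1 0.56 [333, 187, 337, 196] [ 560. -103.   78.]
chip_1 0.5 [320, 173, 332, 183] [589. -73. 111.]
chip_1 0.48 [343, 166, 349, 177] [ 609. -128.  109.]
chip_1 0.24 [257, 177, 324, 247] [511.  14.   1.]
salt_jar 0.71 [269, 139, 294, 166] [664.  47.  97.]
mill 0.97 [95, 186, 128, 212] [526. 495. 127.]
little_dish 0.76 [371, 149, 399, 179] [ 652. -264.   18.]
little_dish 0.7 [179, 191, 195, 233] [500. 303.  74.]
[ 481.02032145 1471.26661208  594.06645953] [ 1.20284439  0.01049958 -3.04768492] 413.6552781921844 252.79795234439027 195.11101643159972 ['color', 'z_map', 'fx', 'fy', 'cx', 'cy', 'position', 'rotation', 'shot']
scraper 0.71 [270, 216, 299, 242] [499. 319.  39.]
mat 0.75 [249, 232, 307, 247] [517. 322.   5.]
board 0.62 [237, 152, 295, 189] [ 582. -116.   89.]
scrap_tray 0.73 [250, 192, 309, 213] [525.   7.   1.]
salt_jar 0.76 [228, 177, 244, 209] [680.  74.  60.]
mill 0.57 [256, 221, 276, 247] [540. 542. 130.]
little_dish 0.59 [247, 170, 262, 179] [624. -42.  95.]
```

View pics/top1.png

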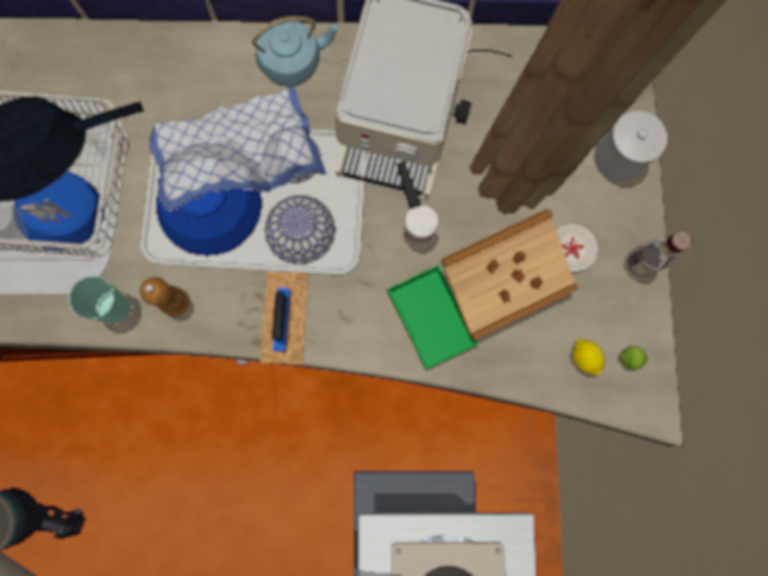

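View pics/side1.png

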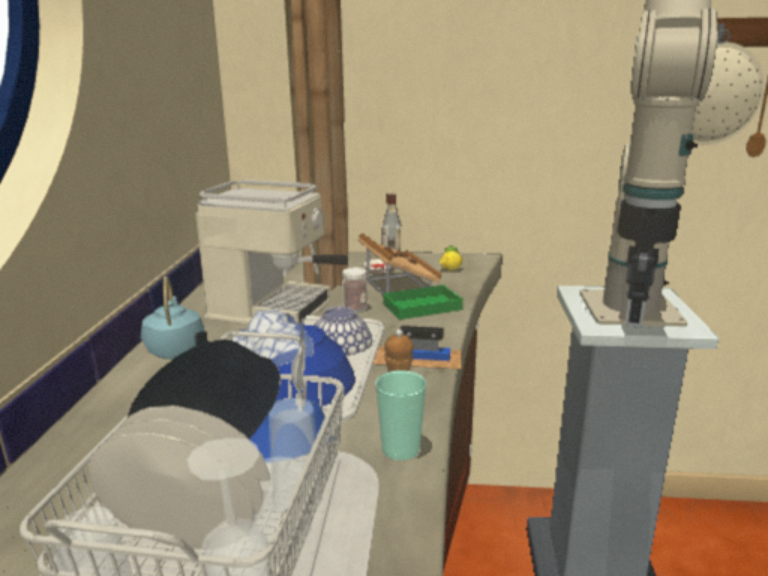

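```bash
cat > m.py <<'E'
from h import *
def rect(P):
    (c,s,a)=cv2.minAreaRect(P[:,:2].astype(np.float32)); b=cv2.boxPoints((c,s,a)); 
    e=[b[1]-b[0],b[2]-b[1]]; L=max(e,key=np.linalg.norm)
    yaw=np.degrees(np.arctan2(L[1],L[0])); yaw=(yaw+90)%180-90
    return np.round(c,1),np.round(s,1),round(yaw,1)
def report(W,C):
    hsv=cv2.cvtColor(C,cv2.COLOR_RGB2HSV); H,S,V=[hsv[...,i].astype(int) for i in range(3)]
    X,Y,Z=[W[...,i] for i in range(3)]
    near=(abs(X-500)<100)&(abs(Y-300)<120)
    m=near&(Z>55)&(Z<85); print("bar",m.sum(),rect(W[m]),np.median(Z[m]))
    m=near&(H>100)&(H<130)&(S>120)&(Z<40)&(Z>8); print("foot",m.sum(),rect(W[m]),np.median(Z[m]))
    m=near&(H>5)&(H<25)&(S>80)&(abs(Z-4)<8); print("mat",m.sum(),rect(W[m]),np.median(Z[m]))
    m=(H>45)&(H<80)&(S>150)&(abs(X-500)<200)&(abs(Y)<200); print("tray",m.sum(),rect(W[m]))
    # board plane
    m=(abs(X-585)<90)&(abs(Y+109)<90)&(Z>40)&(Z<150)&(H>5)&(H<25)&(V>120)
    P=W[m]
    for _ in range(5):
        c=P.mean(0); n=np.linalg.svd(P-c,full_matrices=False)[2][2]; n*=np.sign(n[2]); q=W[m]; P=q[abs((q-c)@n)<4]
    print("board n",n.round(3),"tilt",np.degrees(np.arccos(n[2])),"c",c.round(1),len(P),"up yaw",np.degrees(np.arctan2(-n[1],-n[0])))
    return n,c,P
if __name__=="__main__":
    for i in "01":
        W=np.load(f"W{i}.npy");C=np.load(f"C{i}.npy"); print(i)
        try: n,c,P=report(W,C)
        except Exception as e: print(e); continue
        up=np.array([-n[0],-n[1]]);up/=np.linalg.norm(up); ex=np.array([up[0]*n[2],up[1]*n[2],np.hypot(n[0],n[1])]); ey=np.cross(n,ex)
        # board extents via tan-coloured pts within 25mm above plane
        d=(W-c)@n; a=(W-c)@ex; b=(W-c)@ey
        hsv=cv2.cvtColor(C,cv2.COLOR_RGB2HSV); V=hsv[...,2]
        m=(abs(d)<4)&(abs(a)<110)&(abs(b)<140)&(hsv[...,0]<25)&(hsv[...,1]>70)
        print("ext a",np.percentile(a[m],[1,99]),"b",np.percentile(b[m],[1,99]))
        m2=(d>7)&(d<16)&(abs(a)<110)&(abs(b)<120); print("rims a",np.percentile(a[m2],[1,25,50,75,99]).round(),"b",np.percentile(b[m2],[1,99]).round())
        np.savez(f"b{i}.npz",n=n,c=c,ex=ex,ey=ey)
        m3=(abs(a)<66)&(abs(b)<90)&(abs(d)<16)&(V<115)
        k,lab,st,ce=cv2.connectedComponentsWithStats(m3.astype(np.uint8))
        for j in range(1,k):
            if st[j,4]>6: q=lab==j; print("chip",st[j,4],a[q].mean().round(),b[q].mean().round(),d[q].mean().round(1),ce[j].round(),V[q].mean())
    W=np.load("W0.npy"); X,Y,Z=[W[...,i] for i in range(3)]
    print("hi points near, z by x/y cell")
    for x in range(450,800,50):
        print(x,[int(np.nanmax(np.where((abs(X-x)<25)&(abs(Y-y)<25),Z,-1))) for y in range(550,-300,-50)])
E
python3 m.py
```

```text
0
bar 250 (array([506.4, 307.2]), array([20.4, 90.5]), np.float32(-3.6)) 70.42298579308249
foot 89 (array([505.5, 307.2]), array([ 19., 115.]), np.float32(-3.1)) 23.283474075711638
mat 1269 (array([511.8, 306. ]), array([ 83.5, 176.3]), np.float32(-2.3)) 2.98225482688963
tray 2085 (array([511.4,  22.8]), array([165. , 107.4]), np.float32(25.9))
board n [-0.394 -0.19   0.899] tilt 25.947486963105327 c [ 581.1 -110.2   88.8] 2667 up yaw 25.684563788112378
ext a [-73.75429329  78.85004065] b [-112.24076142  102.42395763]
rims a [-85. -76.  -0.  72.  79.] b [-111.  102.]
chip 26 24.0 -26.0 9.3 [345. 172.] 105.42307692307692
chip 16 30.0 27.0 9.2 [327. 178.] 109.375
chip 15 -4.0 -12.0 8.7 [344. 183.] 107.93333333333334
chip 22 -36.0 -41.0 8.4 [357. 188.] 106.95454545454545
chip 19 -30.0 23.0 9.3 [336. 196.] 108.3157894736842
1
bar 181 (array([510.8, 314. ]), array([23.5, 88.7]), np.float32(-4.3)) 65.80537958833804
foot 126 (array([487.6, 321. ]), array([73.2, 28. ]), np.float32(15.7)) 17.892940614648353
mat 267 (array([514. , 273.4]), array([153.6, 171.7]), np.float32(-2.5)) 1.97141520543
[... 260 characters left out ...]
rims a [-75. -65.  40.  86.  91.] b [-112.   79.]
chip 16 3.0 -37.0 6.2 [266. 170.] 104.5
chip 7 -30.0 -15.0 5.7 [275. 174.] 105.42857142857143
hi points near, z by x/y cell
450 [6, 7, 7, 7, 8, 75, 11, 6, 7, 7, 35, 36, 72, 6, 6, 7, 58]
500 [139, 145, 6, 7, 11, 76, 10, 7, 8, 34, 33, 83, 81, 73, 70, 9, 8]
550 [151, 162, 6, 6, 9, 75, 8, 6, 6, 34, 10, 112, 105, 94, 94, 77, 71]
600 [28, 31, 28, 29, 32, 58, 59, 29, 28, 30, 34, 139, 138, 116, 112, 97, 74]
650 [52, 99, 106, 97, 64, 90, 90, 63, 30, 92, 106, 103, 135, 136, 135, 119, 22]
700 [102, 127, 132, 121, 85, 89, 92, 64, 30, 149, 151, 103, 6, 760, 703, 135, 22]
750 [104, 125, 129, 130, 100, 69, 69, 24, 280, 312, 312, 283, 11, 687, 735, 730, 435]
```

```bash
python3 -m handwheel '[{"delta_pos":[0,0,3.5],"yaw":0},{"delta_pos":[0,0,3.5],"yaw":0},{"delta_pos":[1,-1,3],"yaw":0},{"delta_pos":[2.5,-2.5,0],"yaw":0.05},{"delta_pos":[2.5,-2.5,0],"yaw":0.05},{"delta_pos":[2.5,-2.5,0],"yaw":0.05},{"delta_pos":[2.5,-2.5,0],"yaw":0.05},{"delta_pos":[2.5,-2.5,0],"yaw":0.045},{"delta_pos":[2.5,-2.5,0],"yaw":0},{"delta_pos":[2.5,-2.5,0],"yaw":0}]' 1
python3 -m handwheel '[{"delta_pos":[2.5,-2.5,0],"yaw":0},{"delta_pos":[2.5,-2.5,0],"yaw":0},{"delta_pos":[2.5,-2.5,0],"yaw":0},{"delta_pos":[2.5,-2.5,0],"yaw":0},{"delta_pos":[2.5,-2.7,0],"yaw":0},{"delta_pos":[0,0,0],"yaw":0},{"delta_pos":[0,0,0],"yaw":0}]'
python3 - <<'E'
import numpy as np
for i in "01":
    W=np.load(f"W{i}.npy"); X,Y,Z=[W[...,k] for k in range(3)]
    for z0,z1 in((150,300),(300,500),(500,800)):
        m=(Z>z0)&(Z<z1)&(X>640)&(X<900)&(Y<-40)&(Y>-400)
        if m.sum()>5: print(i,z0,np.percentile(X[m],[1,50]).round(),np.percentile(Y[m],[2,98]).round())
E
```

```text
clock: 1.83
eef_pos: [381.1, 433.7, 293.5]
tool_rot: [3.141, 0.0, 3.082]
force: [-1.2, 0.8, -0.1]
width: 85.4
gripper_force: 0.0
clock: 2.42
eef_pos: [506.9, 305.3, 293.3]
tool_rot: [-3.141, 0.001, 3.076]
force: [-0.9, 0.8, -0.4]
width: 85.8
gripper_force: 0.0
0 150 [719. 751.] [-227.  -71.]
0 300 [722. 753.] [-200.  -77.]
0 500 [714. 738.] [-205.  -86.]
1 150 [724. 757.] [-143.  -71.]
1 300 [729. 783.] [-144.  -71.]
1 500 [730. 785.] [-162.  -82.]
```

```bash
python3 -m handwheel '[{"delta_pos":[0,0.1,-3.5],"yaw":0.006},{"delta_pos":[0,0,-3.5],"yaw":0},{"delta_pos":[0,0,-3.5],"yaw":0},{"delta_pos":[0,0,-3.5],"yaw":0},{"delta_pos":[0,0,-3.5],"yaw":0},{"delta_pos":[0,0,-3],"yaw":0},{"delta_pos":[0,0,-2],"yaw":0},{"delta_pos":[0,0,-1.5],"yaw":0},{"delta_pos":[0,0,-1.2],"yaw":0},{"delta_pos":[0,0,0],"yaw":0}]'
python3 - <<'E'
from h import *
im=get_image("side"); save({"color":im["color"][180:280,200:340]},"g1.png",4)
E
```

```text
clock: 3.25
eef_pos: [502.6, 309.5, 39.0]
tool_rot: [-3.14, -0.004, 3.09]
force: [0.4, 0.8, -0.2]
width: 85.6
gripper_force: 0.0
```

View pics/g1.png

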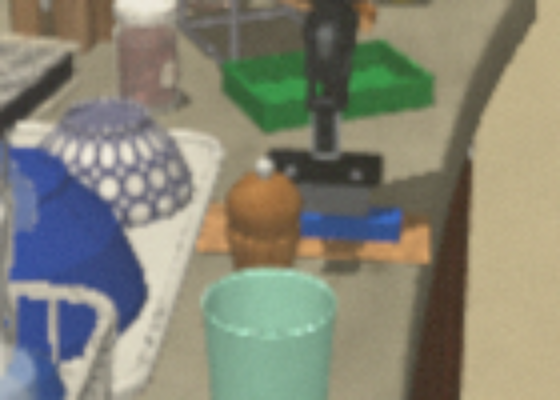

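```bash
python3 - <<'E'
from h import *
im=get_image("side"); R=rot(im)
for n,p in dict(tcp=(502.6,309.5,39),near=(502,352,52),far=(502,267,52),bartop=(506,317,72),barbot=(506,317,48),body=(502,309,112)).items():
    q=(np.array(p)-im["position"])@R; u=im["cx"]+im["fx"]*q[0]/-q[2]; v=im["cy"]+im["fy"]*(-q[1])/-q[2]
    print(n,round((u-200)*4),round((v-180)*4),(round(u),round(v)),im["z_map"][int(v),int(u)],-q[2])
W=pts(im); 
for v in range(200,245,3): print(v,W[v,281].round(0),W[v,276].round(0))
E
```

```text
tcp 332 190 (283, 227) 1266.3937 1280.4357861429003
near 331 199 (283, 230) 1277.2855 1236.2395948847152
far 334 152 (284, 218) 1218.5659 1315.170653377246
bartop 328 155 (282, 219) 1210.4445 1261.9119250727258
barbot 327 183 (282, 226) 1271.815 1270.5443742174639
body 334 103 (284, 206) 1168.1135 1254.5883016132095
200 [511. 266. 113.] [522. 379. 158.]
203 [511. 268. 104.] [522. 387. 152.]
206 [508. 380. 140.] [522. 382. 141.]
209 [508. 366. 125.] [533.  92.   8.]
212 [508. 361. 113.] [533.  95.  -2.]
215 [508. 362. 104.] [532. 121.  -3.]
218 [508. 364.  95.] [524. 310.  71.]
221 [509. 321.  66.] [524. 317.  64.]
224 [508. 322.  57.] [524. 316.  53.]
227 [508. 320.  45.] [524. 319.  45.]
230 [508. 319.  35.] [524. 313.  31.]
233 [508. 319.  24.] [524. 316.  23.]
236 [508. 323.  16.] [523. 319.  14.]
239 [508. 320.   5.] [523. 322.   5.]
242 [507. 339.   4.] [522. 338.   3.]
```

```bash
python3 - <<'E'
from h import *
s=status.read_state(); print(s["clock"],s["eef_pos"],s["qpos"],s["width"],s["qd"])
im=get_image("side"); W=pts(im)
for v in range(209,227,2): print(v,W[v,281].round(0),W[v,283].round(0))
im=get_image("top"); W=pts(im); X,Y,Z=[W[...,k] for k in range(3)]
m=(abs(X-505)<40)&(abs(Y-308)<75)&(Z>76)
for z0 in range(76,200,15):
    k=m&(Z>=z0)&(Z<z0+15); print(z0,k.sum(), W[k].mean(0).round() if k.any() else "")
E
```

```text
3.35 [504.73324536 309.99847554  41.55508368] [-0.6166159   0.74580171  0.02994671  1.80740893 -0.03752506  0.58876421
  0.95457838] 85.54736499045325 [ 0.00487924 -0.02365923  0.0054132  -0.01488212  0.00015428  0.00036746
  0.00012516]
209 [508. 362. 123.] [502. 358. 122.]
211 [508. 368. 120.] [502. 359. 116.]
213 [508. 374. 116.] [502. 360. 110.]
215 [nan nan nan] [502. 356. 102.]
217 [508. 363.  98.] [502. 361.  97.]
219 [509. 312.  69.] [503. 314.  70.]
221 [509. 317.  64.] [503. 320.  66.]
223 [509. 319.  59.] [502. 323.  60.]
225 [508. 325.  55.] [502. 319.  52.]
76 0 
91 0 
106 0 
121 1 [489. 239. 135.]
136 10 [502. 238. 146.]
151 10 [497. 237. 161.]
166 17 [502. 239. 174.]
181 33 [502. 245. 193.]
196 15 [503. 245. 198.]
```

```bash
python3 - <<'E'
from h import *
W=np.load("W1.npy"); im=get_image("side"); R=rot(im)
def pr(p):
    q=(np.array(p)-im["position"])@R; return im["cx"]+im["fx"]*q[0]/-q[2], im["cy"]+im["fy"]*(-q[1])/-q[2]
print(pr((195,619,192)),pr((195+13,619+40,205)))
for v in range(190,225,3): print(v,W[v,419:432:3].round(0).tolist())
save({"color":im["color"][150:250,220:340]},"g2.png",5)
E
```

```text
(np.float64(420.4900152225914), np.float64(229.65815627094634)) (np.float64(420.32033839900726), np.float64(232.18694790986143))
190 [[231.0, 684.0, 308.0], [191.0, 577.0, 270.0], [185.0, 580.0, 271.0], [204.0, 654.0, 298.0], [210.0, 690.0, 311.0]]
193 [[230.0, 684.0, 302.0], [190.0, 577.0, 263.0], [184.0, 579.0, 264.0], [178.0, 580.0, 264.0], [209.0, 690.0, 305.0]]
196 [[230.0, 685.0, 296.0], [224.0, 686.0, 297.0], [219.0, 687.0, 297.0], [215.0, 692.0, 299.0], [209.0, 693.0, 300.0]]
199 [[229.0, 685.0, 290.0], [223.0, 686.0, 290.0], [219.0, 690.0, 292.0], [214.0, 692.0, 293.0], [209.0, 694.0, 294.0]]
202 [[221.0, 662.0, 274.0], [218.0, 671.0, 278.0], [213.0, 675.0, 280.0], [205.0, 668.0, 277.0], [-12.0, 66.0, 40.0]]
205 [[220.0, 664.0, 269.0], [217.0, 671.0, 272.0], [212.0, 674.0, 273.0], [204.0, 668.0, 271.0], [-15.0, 61.0, 27.0]]
208 [[221.0, 668.0, 264.0], [217.0, 673.0, 266.0], [210.0, 672.0, 265.0], [203.0, 668.0, 264.0], [-16.0, 65.0, 17.0]]
211 [[221.0, 671.0, 258.0], [214.0, 667.0, 257.0], [210.0, 675.0, 260.0], [203.0, 670.0, 258.0], [-14.0, 75.0, 9.0]]
214 [[219.0, 669.0, 251.0], [215.0, 673.0, 252.0], [209.0, 674.0, 253.0], [4.0, 101.0, 9.0], [-6.0, 102.0, 9.0]]
217 [[33.0, 103.0, -3.0], [212.0, 668.0, 244.0], [206.0, 667.0, 244.0], [2.0, 99.0, -4.0], [-6.0, 107.0, 0.0]]
220 [[41.0, 130.0, -2.0], [30.0, 128.0, -3.0], [20.0, 129.0, -2.0], [11.0, 130.0, -1.0], [-1.0, 125.0, -3.0]]
223 [[47.0, 153.0, -3.0], [36.0, 151.0, -4.0], [28.0, 157.0, -1.0], [19.0, 159.0, 0.0], [9.0, 157.0, 0.0]]
```

View pics/g2.png

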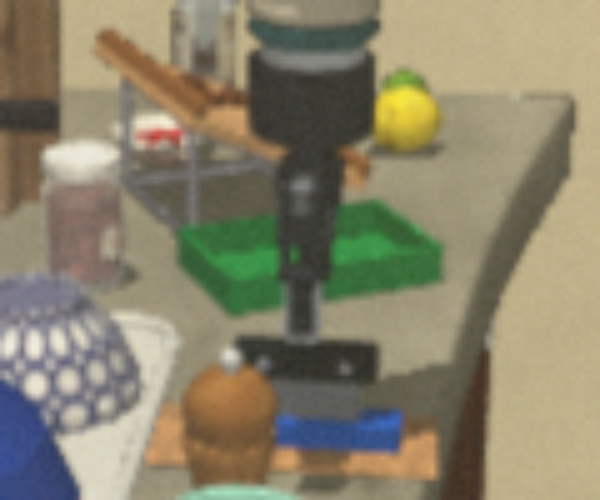

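```bash
python3 -m handwheel '[{"delta_pos":[0.1,-0.2,-0.8],"yaw":0},{"delta_pos":[0,0,-0.8],"yaw":0},{"delta_pos":[0,0,-0.8],"yaw":0},{"delta_pos":[0,0,0],"yaw":0},{"delta_pos":[0,0,0],"yaw":0}]'
python3 - <<'E'
from h import *
im=get_image("side"); W=pts(im)
for v in range(205,235,2): print(v,W[v,280].round(0),W[v,283].round(0))
W=pts(get_image("top")); X,Y,Z=[W[...,k] for k in range(3)]
m=(X*X+Y*Y<150**2)&(abs(Z)<80); print("base",np.percentile(Z[m],[5,25,50,75,95]) if m.any() else 0)
for x in (100,150,200): 
  m=(abs(X-x)<15)&(abs(Y)<100); print(x,np.percentile(Z[m],[10,50,90]) if m.any() else 0)
E
```

```text
clock: 3.92
eef_pos: [505.4, 306.6, 16.4]
tool_rot: [-3.141, -0.002, 3.088]
force: [-0.0, 0.1, -0.1]
width: 85.6
gripper_force: 0.0
205 [511. 377. 142.] [502. 376. 142.]
207 [514. 263.  88.] [502. 382. 138.]
209 [514. 269.  84.] [502. 380. 131.]
211 [511. 378. 124.] [502. 381. 125.]
213 [510. 379. 118.] [502. 380. 118.]
215 [511. 364. 105.] [502. 358. 103.]
217 [511. 359.  96.] [502. 356.  95.]
219 [511. 363.  92.] [502. 357.  89.]
221 [511. 363.  85.] [502. 357.  83.]
223 [511. 359.  77.] [502. 359.  77.]
225 [511. 354.  68.] [502. 356.  69.]
227 [511. 318.  45.] [502. 323.  47.]
229 [511. 317.  37.] [502. 319.  38.]
231 [511. 314.  29.] [502. 320.  32.]
233 [511. 313.  22.] [502. 316.  24.]
base [-4.81897934 -1.25665348  2.82917625 10.90931366 14.87407816]
100 [-724.775956     -4.76768597   12.23132403]
150 [-803.83533169   -4.67952006  530.40229196]
200 [-905.02202384  571.41288558  610.92410572]
```

```bash
python3 -m handwheel '[{"delta_pos":[0.1,0,-0.5],"yaw":0},{"delta_pos":[0,0,-0.5],"yaw":0},{"delta_pos":[0,0,0],"yaw":0}]'
python3 -m handwheel '[{"delta_pos":[0,0,0],"yaw":0},{"delta_pos":[0,0,0],"yaw":0},{"delta_pos":[0,0,0],"yaw":0},{"delta_pos":[0,0,0],"yaw":0},{"delta_pos":[0,0,0],"yaw":0},{"delta_pos":[0,0,0],"yaw":0},{"delta_pos":[0,0,0],"yaw":0},{"delta_pos":[0,0,0],"yaw":0}]' -1
python3 - <<'E'
from h import *
im=get_image("side"); W=pts(im)
for v in range(211,241,2): print(v,W[v,280].round(0),W[v,283].round(0))
save({"color":im["color"][150:250,220:340]},"g3.png",5)
E
```

```text
clock: 4.27
eef_pos: [506.5, 306.7, 6.3]
tool_rot: [-3.141, -0.001, 3.088]
force: [0.6, -0.0, 0.0]
width: 85.7
gripper_force: 0.0
clock: 4.93
eef_pos: [507.2, 307.2, 7.5]
tool_rot: [3.141, 0.0, 3.088]
force: [-0.8, -0.9, 2.6]
width: 19.2
gripper_force: 58.6
211 [511. 358. 115.] [502. 363. 118.]
213 [511. 354. 107.] [502. 359. 109.]
215 [511. 347.  97.] [502. 354. 101.]
217 [511. 345.  90.] [502. 351.  93.]
219 [512. 324.  74.] [503. 323.  74.]
221 [511. 329.  70.] [502. 323.  67.]
223 [511. 330.  64.] [502. 325.  62.]
225 [511. 328.  56.] [502. 320.  52.]
227 [511. 325.  48.] [502. 326.  48.]
229 [511. 318.  38.] [502. 313.  36.]
231 [511. 317.  30.] [502. 316.  30.]
233 [511. 315.  23.] [502. 316.  23.]
235 [511. 319.  18.] [502. 325.  21.]
237 [511. 320.  11.] [502. 322.  13.]
239 [511. 320.   4.] [502. 321.   5.]
```

View pics/g3.png

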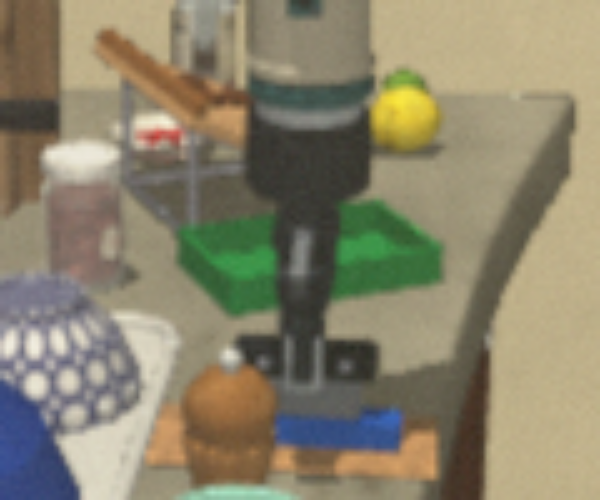

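```bash
python3 -m handwheel '[{"delta_pos":[0,0,1.5],"yaw":0},{"delta_pos":[0,0,3],"yaw":0},{"delta_pos":[0,0,3.2],"yaw":0},{"delta_pos":[0,0,3.2],"yaw":0},{"delta_pos":[0,0,3.2],"yaw":0},{"delta_pos":[0.2,-1,3.1],"yaw":0},{"delta_pos":[0.5,-2,0],"yaw":0.02},{"delta_pos":[0.6,-2.7,0],"yaw":0.04},{"delta_pos":[0.7,-3.3,0],"yaw":0.04},{"delta_pos":[0.7,-3.3,0],"yaw":0.04}]'
python3 -m handwheel '[{"delta_pos":[0.7,-3.4,0],"yaw":0.04},{"delta_pos":[0.7,-3.4,0],"yaw":0.04},{"delta_pos":[0.7,-3.4,0],"yaw":0.04},{"delta_pos":[0.7,-3.4,0],"yaw":0.04},{"delta_pos":[0.7,-3.4,0],"yaw":0.04},{"delta_pos":[0.7,-3.4,0],"yaw":0.04},{"delta_pos":[0.7,-3.4,0],"yaw":0.04},{"delta_pos":[0.7,-3.4,0],"yaw":0.04},{"delta_pos":[0.7,-3.4,0],"yaw":0.04},{"delta_pos":[0.7,-3.2,0],"yaw":0.042}]'
python3 -m handwheel '[{"delta_pos":[0.7,-2.8,0],"yaw":0},{"delta_pos":[0.7,-1,0],"yaw":0},{"delta_pos":[0,0,0],"yaw":0},{"delta_pos":[0,0,0],"yaw":0}]'
python3 - <<'E'
from h import *
for n in("side","top"):
    im=get_image(n); W=pts(im); C=im["color"]; hsv=cv2.cvtColor(C,cv2.COLOR_RGB2HSV); X,Y,Z=[W[...,i] for i in range(3)]
    m=(hsv[...,0]>100)&(hsv[...,0]<130)&(hsv[...,1]>120)&(abs(X-600)<150)&(abs(Y+190)<130)&(Z>90)
    print(n,m.sum()); 
    if m.sum()>5: print(np.percentile(W[m],[2,50,98],axis=0).round())
E
```

```text
clock: 5.82
eef_pos: [533.6, 183.3, 179.2]
tool_rot: [3.142, -0.0, -3.052]
force: [0.9, -0.6, -1.2]
width: 18.7
gripper_force: 58.8
clock: 6.65
eef_pos: [603.5, -156.2, 178.8]
tool_rot: [3.141, -0.001, -2.652]
force: [0.4, 0.6, -1.7]
width: 19.0
gripper_force: 58.9
clock: 6.98
eef_pos: [617.4, -192.0, 178.5]
tool_rot: [3.14, -0.001, -2.655]
force: [-0.5, 1.0, -1.4]
width: 18.7
gripper_force: 58.9
side 91
[[ 572. -206.  179.]
 [ 623. -178.  187.]
 [ 669. -154.  193.]]
top 218
[[ 563. -219.  184.]
 [ 595. -190.  194.]
 [ 668. -156.  256.]]
```

```bash
python3 -m handwheel '[{"delta_pos":[-0.3,0.1,-1.5],"yaw":-0.038},{"delta_pos":[-0.3,0.1,-1.5],"yaw":0},{"delta_pos":[0,0,-1.4],"yaw":0},{"delta_pos":[0,0,-0.9],"yaw":0},{"delta_pos":[0,0,-0.4],"yaw":0},{"delta_pos":[0,0,0],"yaw":0}]'
python3 -m handwheel '[{"delta_pos":[0,0,-0.3],"yaw":0},{"delta_pos":[-0.2,-0.1,-0.3],"yaw":0},{"delta_pos":[-0.2,-0.1,-0.3],"yaw":0},{"delta_pos":[-0.2,-0.1,-0.3],"yaw":0},{"delta_pos":[0,0,0],"yaw":0}]'
```

```text
clock: 7.58
eef_pos: [611.5, -188.6, 121.5]
tool_rot: [3.14, -0.001, -2.69]
force: [0.5, 0.0, -2.2]
width: 19.1
gripper_force: 58.9
clock: 8.0
eef_pos: [607.2, -192.6, 112.2]
tool_rot: [-3.14, 0.003, -2.691]
force: [-2.1, 1.5, 7.0]
width: 19.0
gripper_force: 60.3
```

```bash
python3 -m handwheel '[{"delta_pos":[-0.4,-0.2,-0.4],"yaw":0},{"delta_pos":[-0.3,-0.15,-0.4],"yaw":0},{"delta_pos":[-0.2,-0.1,-0.4],"yaw":0},{"delta_pos":[-0.2,-0.1,-0.3],"yaw":0},{"delta_pos":[0,0,0],"yaw":0}]'
python3 - <<'E'
from h import *
im=get_image("side"); save({"color":im["color"][100:200,210:330]},"c1.png",5)
E
```

```text
clock: 8.42
eef_pos: [596.8, -198.6, 97.1]
tool_rot: [-3.139, 0.004, -2.692]
force: [-0.5, 0.2, 6.3]
width: 18.6
gripper_force: 61.7
```

View pics/c1.png

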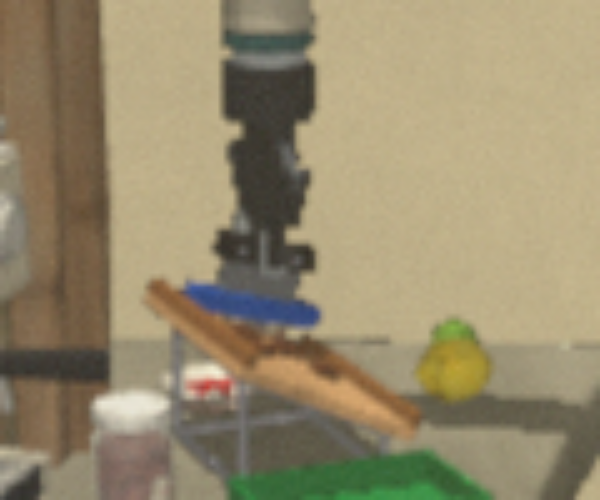

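```bash
python3 -m handwheel '[{"delta_pos":[-0.25,-0.1,-0.4],"yaw":0},{"delta_pos":[-0.2,-0.1,-0.4],"yaw":0},{"delta_pos":[-0.2,-0.1,-0.4],"yaw":0},{"delta_pos":[-0.15,-0.05,-0.2],"yaw":0},{"delta_pos":[0,0,0],"yaw":0}]'
python3 -m handwheel '[{"delta_pos":[0,0,-0.2],"yaw":0},{"delta_pos":[0,0,0],"yaw":0}]'
python3 - <<'E'
from h import *
im=get_image("side"); save({"color":im["color"][100:200,210:330]},"c2.png",5)
E
```

```text
clock: 8.88
eef_pos: [589.4, -202.4, 83.2]
tool_rot: [-3.138, 0.005, -2.692]
force: [-0.5, 1.3, 5.3]
width: 18.7
gripper_force: 63.5
clock: 9.05
eef_pos: [588.9, -202.7, 81.8]
tool_rot: [-3.138, 0.004, -2.692]
force: [-2.7, 1.0, 9.5]
width: 18.9
gripper_force: 64.2
```

View pics/c2.png

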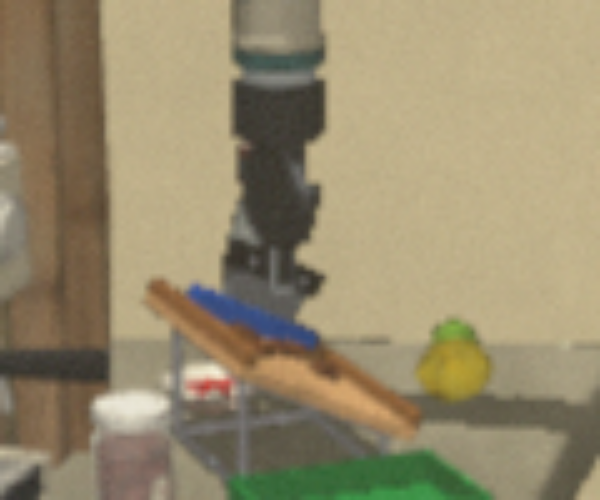

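```bash
for i in 1; do python3 -m handwheel '[{"delta_pos":[-0.1,0,-0.2],"yaw":0},{"delta_pos":[0,0,0],"yaw":0}]'; python3 -m handwheel '[{"delta_pos":[-0.1,0,-0.2],"yaw":0},{"delta_pos":[0,0,0],"yaw":0}]'; done
python3 - <<'E'
from h import *
b=np.load("b0.npz"); n,ex,ey=b["n"],b["ex"],b["ey"]; o=np.array([581.7,-115.5,87.9])
for nm in("side","top"):
    im=get_image(nm); W=pts(im); hsv=cv2.cvtColor(im["color"],cv2.COLOR_RGB2HSV)
    q=np.stack([(W-o)@e for e in(ex,ey,n)],-1)
    m=(hsv[...,0]>100)&(hsv[...,0]<130)&(hsv[...,1]>120)&(abs(q[...,0])<90)&(abs(q[...,1])<130)&(abs(q[...,2])<45)
    P=q[m]; print(nm,m.sum(),np.percentile(P,[3,50,97],axis=0).round())
    for lo in range(-70,70,20):
        k=(P[:,0]>=lo)&(P[:,0]<lo+20)
        if k.sum()>2: print(lo,k.sum(),np.median(P[k,1]).round(),np.median(P[k,2]).round(1))
E
```

```text
clock: 9.27
eef_pos: [589.0, -202.8, 81.7]
tool_rot: [-3.137, 0.006, -2.692]
force: [-4.1, 1.5, 19.4]
width: 18.9
gripper_force: 65.6
clock: 9.43
eef_pos: [589.1, -202.8, 81.6]
tool_rot: [-3.135, 0.008, -2.692]
force: [-5.9, 2.2, 30.5]
width: 19.0
gripper_force: 67.2
side 68 [[-50. -79.   3.]
 [  6. -72.  10.]
 [ 57. -65.  15.]]
-50 9 -71.0 9.8
-30 12 -70.0 9.0
-10 13 -72.0 10.0
10 15 -73.0 9.7
30 12 -72.0 9.9
50 5 -75.0 10.3
top 157 [[-60. -88.  11.]
 [ 29. -75.  19.]
 [ 53. -70.  25.]]
-70 25 -77.0 19.4
-50 18 -73.0 20.1
-10 14 -72.0 17.6
10 25 -73.0 19.1
30 58 -79.0 19.5
50 17 -80.0 16.9
```

```bash
python3 -m handwheel '[{"delta_pos":[0,0,0.2],"yaw":0},{"delta_pos":[-0.22,0.45,0],"yaw":0},{"delta_pos":[-0.43,0.9,0],"yaw":0},{"delta_pos":[-0.43,0.9,0],"yaw":0},{"delta_pos":[-0.43,0.9,0],"yaw":0},{"delta_pos":[-0.43,0.9,0],"yaw":0},{"delta_pos":[-0.43,0.9,0],"yaw":0}]'
python3 -m handwheel '[{"delta_pos":[-0.43,0.9,0],"yaw":0},{"delta_pos":[-0.43,0.9,0],"yaw":0},{"delta_pos":[-0.43,0.9,0],"yaw":0},{"delta_pos":[-0.43,0.9,0],"yaw":0},{"delta_pos":[0,0,0],"yaw":0}]'
cat > st.py <<'E'
from h import *
import sys
b=np.load("b0.npz"); n,ex,ey=b["n"],b["ex"],b["ey"]; o=np.array([581.7,-115.5,87.9])
for nm in("side","top"):
    im=get_image(nm); W=pts(im); hsv=cv2.cvtColor(im["color"],cv2.COLOR_RGB2HSV)
    q=np.stack([(W-o)@e for e in(ex,ey,n)],-1)
    m=(hsv[...,0]>100)&(hsv[...,0]<130)&(hsv[...,1]>120)&(abs(q[...,0])<90)&(abs(q[...,1])<160)&(abs(q[...,2])<45)
    P=q[m]; print(nm,m.sum(),np.percentile(P,[3,50,97],axis=0).round().tolist())
    print([(lo,np.median(P[(P[:,0]>=lo)&(P[:,0]<lo+30),2]).round(1)) for lo in(-60,-30,0,30)])
    for d in models.boxes_of(im,"chip_1"):
        l,t,r,b_=[int(x) for x in d["rect"]]; print("chip",round(d["score"],2),q[(t+b_)//2,(l+r)//2].round(),W[(t+b_)//2,(l+r)//2].round(),(l,t,r,b_))
    if nm=="top" and len(sys.argv)>1: save({"color":im["color"][120:260,240:400]},sys.argv[1],4)
E
python3 st.py s1.png
```

```text
clock: 10.12
eef_pos: [562.8, -158.2, 80.0]
tool_rot: [-3.133, 0.002, -2.697]
force: [-2.3, -8.8, 10.6]
width: 19.0
gripper_force: 64.4
clock: 10.53
eef_pos: [544.2, -120.2, 79.9]
tool_rot: [-3.136, 0.0, -2.695]
force: [-5.2, -5.1, 12.0]
width: 19.2
gripper_force: 64.8
side 62 [[-55.0, 9.0, 7.0], [12.0, 23.0, 12.0], [53.0, 30.0, 16.0]]
[(-60, np.float64(12.3)), (-30, np.float64(13.2)), (0, np.float64(12.7)), (30, np.float64(11.6))]
top 152 [[-63.0, 4.0, 9.0], [25.0, 18.0, 20.0], [49.0, 23.0, 25.0]]
[(-60, np.float64(19.9)), (-30, np.float64(18.0)), (0, np.float64(19.6)), (30, np.float64(19.6))]
chip 0.41 [23. 62.  6.] [571. -52. 104.] (313, 180, 324, 191)
chip 0.38 [ 1. 36.  6.] [565. -83.  93.] (325, 183, 334, 193)
```

View pics/s1.png

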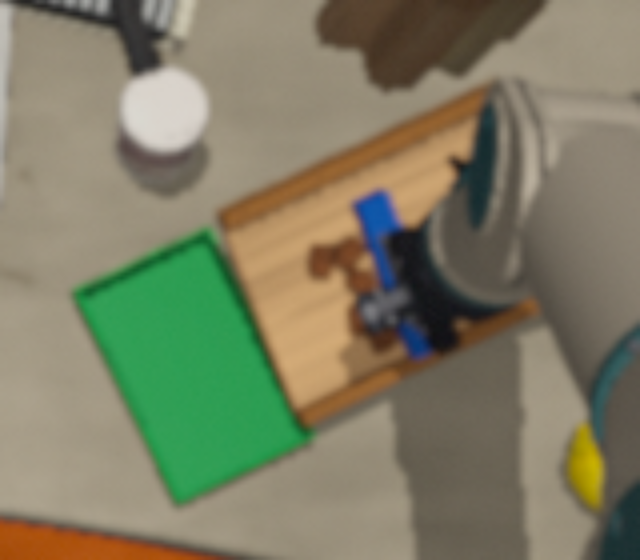

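```bash
python3 -m handwheel '[{"delta_pos":[-0.4,0.8,0],"yaw":0},{"delta_pos":[-0.4,0.8,0],"yaw":0},{"delta_pos":[-0.4,0.8,0],"yaw":0},{"delta_pos":[-0.35,0.75,0],"yaw":0},{"delta_pos":[-0.35,0.75,0],"yaw":0},{"delta_pos":[-0.35,0.75,0],"yaw":0},{"delta_pos":[-0.35,0.75,0],"yaw":0},{"delta_pos":[0,0,0],"yaw":0}]'
python3 st.py s2.png
```

```text
clock: 11.4
eef_pos: [518.6, -67.1, 80.0]
tool_rot: [-3.135, 0.001, -2.696]
force: [-5.3, -8.2, 15.8]
width: 18.9
gripper_force: 65.3
side 71 [[-57.0, 70.0, 3.0], [20.0, 80.0, 12.0], [53.0, 86.0, 16.0]]
[(-60, np.float64(12.8)), (-30, np.float64(12.0)), (0, np.float64(12.4)), (30, np.float64(10.6))]
top 142 [[-63.0, 64.0, 12.0], [26.0, 78.0, 20.0], [49.0, 82.0, 25.0]]
[(-60, np.float64(19.9)), (-30, np.float64(17.6)), (0, np.float64(20.3)), (30, np.float64(19.9))]
chip 0.6 [ 0. 94. 12.] [536. -33.  99.] (306, 192, 317, 204)
chip 0.59 [ -9. 128. -80.] [551.  12.  12.] (288, 195, 295, 201)
chip 0.44 [20. 98. 11.] [551. -21. 106.] (304, 188, 311, 197)
```

View pics/s2.png

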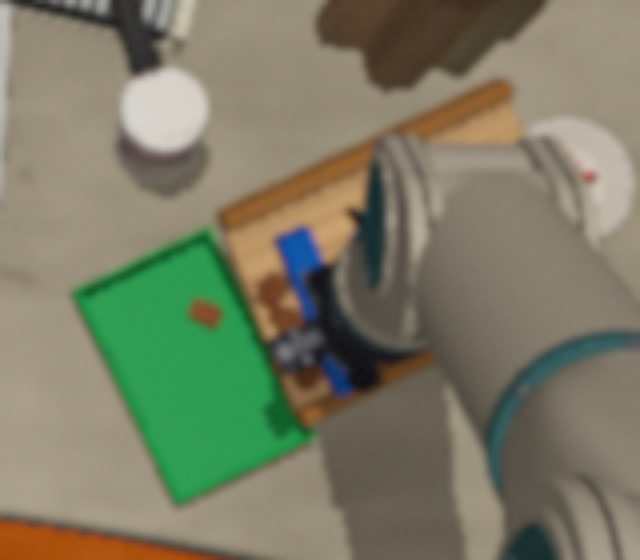

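```bash
python3 -m handwheel '[{"delta_pos":[-0.3,0.6,0],"yaw":0},{"delta_pos":[-0.3,0.6,0],"yaw":0},{"delta_pos":[-0.3,0.6,0],"yaw":0},{"delta_pos":[-0.3,0.6,0.1],"yaw":0},{"delta_pos":[-0.3,0.6,0],"yaw":0},{"delta_pos":[-0.3,0.6,0],"yaw":0},{"delta_pos":[-0.1,0.3,0],"yaw":0},{"delta_pos":[0,0,0],"yaw":0},{"delta_pos":[0,0,0],"yaw":0}]'
python3 st.py s3.png
```

```text
clock: 12.35
eef_pos: [499.7, -26.4, 80.1]
tool_rot: [-3.138, 0.001, -2.695]
force: [-4.2, -5.5, 12.7]
width: 19.0
gripper_force: 64.7
side 118 [[-57.0, 115.0, 2.0], [2.0, 125.0, 9.0], [53.0, 130.0, 16.0]]
[(-60, np.float64(9.1)), (-30, np.float64(9.6)), (0, np.float64(9.3)), (30, np.float64(9.4))]
top 150 [[-64.0, 108.0, 6.0], [27.0, 122.0, 19.0], [50.0, 127.0, 25.0]]
[(-60, np.float64(19.8)), (-30, np.float64(14.9)), (0, np.float64(18.3)), (30, np.float64(19.4))]
chip 0.47 [-12. 151. -73.] [535.  30.  17.] (281, 199, 289, 207)
```

View pics/s3.png

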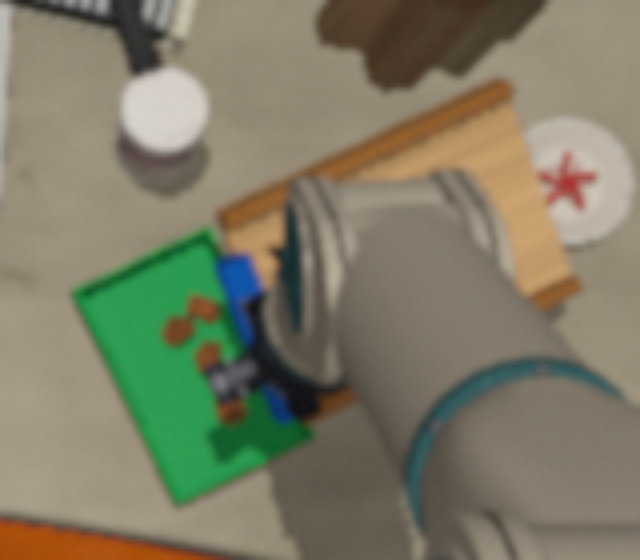

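```bash
python3 -m handwheel '[{"delta_pos":[0,0,0.5],"yaw":0},{"delta_pos":[0,0,1.5],"yaw":0},{"delta_pos":[0,0,3],"yaw":0},{"delta_pos":[0,0,3],"yaw":0},{"delta_pos":[0,0.5,2],"yaw":0},{"delta_pos":[0,1.5,0],"yaw":-0.04},{"delta_pos":[-0.3,2.7,0],"yaw":-0.06},{"delta_pos":[-0.3,3.5,0],"yaw":-0.06},{"delta_pos":[-0.3,3.5,0],"yaw":-0.06},{"delta_pos":[-0.3,3.5,0],"yaw":-0.06}]'
python3 -m handwheel '[{"delta_pos":[-0.3,3.5,0],"yaw":-0.06},{"delta_pos":[-0.3,3.5,0],"yaw":-0.06},{"delta_pos":[-0.3,3.5,0],"yaw":-0.06},{"delta_pos":[-0.3,3.5,0],"yaw":-0.028},{"delta_pos":[-0.3,3,0],"yaw":0},{"delta_pos":[-0.3,2,0],"yaw":0},{"delta_pos":[0,1,0],"yaw":0},{"delta_pos":[0,0,0],"yaw":0},{"delta_pos":[0,0,0],"yaw":0}]'
cat > chips.py <<'E'
from h import *
W0=np.load("W0.npy")
b=np.load("b0.npz"); n,ex,ey=b["n"],b["ex"],b["ey"]; o=np.array([581.7,-115.5,87.9])
im=get_image("top"); W=pts(im); hsv=cv2.cvtColor(im["color"],cv2.COLOR_RGB2HSV); H,S,V=[hsv[...,i].astype(int) for i in range(3)]
X,Y,Z=[W[...,i] for i in range(3)]
g=(H>45)&(H<85)&(S>130)&(abs(X-511)<130)&(abs(Y-23)<130)
(c,s,a)=cv2.minAreaRect(W[g][:,:2].astype(np.float32)); print("tray",c,s,a)
q=np.stack([(W-o)@e for e in(ex,ey,n)],-1)
tray=cv2.convexHull(np.argwhere(g)[:,::-1].astype(np.int32)); M=np.zeros(g.shape,np.uint8); cv2.fillConvexPoly(M,tray,1)
for nm,m in(("in tray",(M>0)&~g&(Z<40)&((H<25)|(H>170))),("board",(abs(q[...,0])<66)&(abs(q[...,1])<118)&(abs(q[...,2])<16)&(V<125))):
    k,lab,st,ce=cv2.connectedComponentsWithStats(m.astype(np.uint8))
    for j in range(1,k):
        if st[j,4]>8: print(nm,st[j,4],ce[j].round(),W[lab==j].mean(0).round())
for d in models.boxes_of(im,"chip_1"):
    l,t,r,b_=[int(x) for x in d["rect"]]; print("net",round(d["score"],2),(l,t,r,b_),W[(t+b_)//2,(l+r)//2].round())
E
python3 chips.py
```

```text
clock: 13.38
eef_pos: [486.9, 130.0, 178.8]
tool_rot: [3.141, 0.001, -2.975]
force: [0.8, -0.7, -2.1]
width: 18.8
gripper_force: 62.6
clock: 14.13
eef_pos: [469.3, 327.4, 178.3]
tool_rot: [-3.14, -0.0, 3.104]
force: [0.2, -0.3, -1.9]
width: 19.4
gripper_force: 62.6
tray (511.47125244140625, 23.0078125) (165.4180908203125, 107.98867797851562) 26.057741165161133
in tray 30 [290. 197.] [554.  14.  13.]
in tray 31 [284. 202.] [538.  32.  16.]
in tray 100 [296. 215.] [501.   0.  16.]
net 0.54 (286, 204, 294, 218) [512.  16.  15.]
net 0.36 (293, 204, 300, 214) [520.  -3.   4.]
```

```bash
python3 -m handwheel '[{"delta_pos":[0.1,-1,-2],"yaw":0},{"delta_pos":[0.2,-1.1,-3],"yaw":0},{"delta_pos":[0,0,-3],"yaw":0},{"delta_pos":[0,0,-3],"yaw":0},{"delta_pos":[0,0,-2],"yaw":0},{"delta_pos":[0,0,-1],"yaw":0},{"delta_pos":[0,0,-0.3],"yaw":0},{"delta_pos":[0,0,0],"yaw":0},{"delta_pos":[0,0,0],"yaw":0}]'
python3 - <<'E'
from h import *
im=get_image("top"); hsv=cv2.cvtColor(im["color"],cv2.COLOR_RGB2HSV); Z=pts(im)[...,2]
for v in range(194,232):
    print(v,"".join("#" if (hsv[v,u,0]<20 or hsv[v,u,0]>170) and hsv[v,u,1]>70 else "g" if 45<hsv[v,u,0]<85 else "." for u in range(275,318)))
im=get_image("side"); W=pts(im); h=cv2.cvtColor(im["color"],cv2.COLOR_RGB2HSV)
m=(h[...,0]>100)&(h[...,0]<130)&(h[...,1]>120)&(abs(W[...,0]-500)<120)&(abs(W[...,1]-306)<60)
print(np.percentile(W[m],[2,50,98],axis=0).round(), np.polyfit(W[m][:,0],W[m][:,2],1))
E
```

```text
clock: 14.98
eef_pos: [473.3, 307.6, 36.5]
tool_rot: [3.141, 0.002, 3.103]
force: [0.6, 0.6, -0.5]
width: 19.1
gripper_force: 62.7
194 gggggggggggg.....ggggggggg.################
195 gggggggggggg.####..gggggggg.###############
196 gggggggggggg.######.ggggggg.###############
197 gggggggggggg.######.ggggggg.###############
198 ggggggggggg..######.gggggggg.##############
199 gggggggg........##.ggggggggg.##############
200 ggggggg.####.ggg..gggggggggg..#############
201 gggggg.######.ggggggggggggggg.#############
202 gggggg.######.ggggggggggggggg.#############
203 gggggg.#####.ggggggggggggggggg.############
204 gggggg.####.gggggggggggggggggg.############
205 ggggggg.##.gggggg.gggggggggggg.############
206 ggggggggggggggg..##.ggggggggggg.###########
207 ggggggggggggggg.####ggggggggggg.###########
208 gggggggggggggg.####.gggggggggggg###########
209 gggggggggggggg.####.gggggggggggg.##########
210 gggggggggggggg.#####.....ggggggg.##########
211 gggggggggggggg.#########.gggggggg.#########
212 ggggggggggggggg.#########.ggggggg.#########
213 gggggggggggggggg....#####.gggggggg#########
214 ggggg
[... 239 characters left out ...]
gggggggggggggggg.##.gggggggggggg.######
220 ggggggggggggggggggg.####..ggggggggggg.#####
221 ggggggggggggggggggg.#####.ggggggggggg.#####
222 ggggggggggggggggggg.######gggggggggggg.####
223 ggggggggggggggggggg.######.ggggggggggg.####
224 ggggggggggggggggggg.#####.ggggggggggggg.###
225 gggggggggggggggggggg.....ggggggggggggggg.##
226 gggggggggggggggggggggggggggggggggggggggg...
227 ggggggggggggggggggggggggggggggggggggggggggg
228 ggggggggggggggggggggggggggggggggggggggggggg
229 .gggggggggggggggggggggggggggggggggggggggggg
230 .gggggggggggggggggggggggggggggggggggggggggg
231 ..ggggggggggggggggggggggggggggggggggggggg..
[[447. 300.  25.]
 [502. 318.  53.]
 [549. 325.  80.]] [   0.47995814 -187.38440669]
```

```bash
python3 -m handwheel '[{"delta_pos":[0,-0.1,-0.4],"yaw":0},{"delta_pos":[0,0,-0.4],"yaw":0},{"delta_pos":[0.2,0,-0.2],"yaw":0},{"delta_pos":[0.4,0,-0.2],"yaw":0},{"delta_pos":[0.4,0,-0.2],"yaw":0},{"delta_pos":[0.4,0,-0.2],"yaw":0},{"delta_pos":[0.4,0,-0.2],"yaw":0},{"delta_pos":[0.4,0,-0.2],"yaw":0},{"delta_pos":[0,0,0],"yaw":0}]'
cat > sc.py <<'E'
from h import *
for nm in ("side","top"):
    im=get_image(nm); W=pts(im); h=cv2.cvtColor(im["color"],cv2.COLOR_RGB2HSV)
    m=(h[...,0]>100)&(h[...,0]<130)&(h[...,1]>120)&(abs(W[...,0]-500)<120)&(abs(W[...,1]-306)<60)&(W[...,2]<90)
    if m.sum()>9: print(nm,m.sum(),np.percentile(W[m],[2,50,98],axis=0).round().tolist(), np.polyfit(W[m][:,0],W[m][:,2],1)[0])
E
python3 sc.py
```

```text
clock: 15.83
eef_pos: [493.2, 306.1, 15.3]
tool_rot: [-3.14, -0.003, 3.104]
force: [-2.5, -1.0, 5.9]
width: 19.1
gripper_force: 63.7
side 136 [[450.0, 306.0, 11.0], [484.0, 317.0, 23.0], [523.0, 324.0, 34.0]] 0.14463569686903552
```

```bash
python3 -m handwheel '[{"delta_pos":[0.4,0,-0.2],"yaw":0},{"delta_pos":[0.4,0,-0.2],"yaw":0},{"delta_pos":[0.4,0,-0.2],"yaw":0},{"delta_pos":[0.3,0,-0.2],"yaw":0},{"delta_pos":[0.3,0,-0.1],"yaw":0},{"delta_pos":[0,0,-0.2],"yaw":0},{"delta_pos":[0,0,0],"yaw":0},{"delta_pos":[0,0,0],"yaw":0}]'
python3 sc.py
```

```text
clock: 16.6
eef_pos: [510.9, 306.5, 5.3]
tool_rot: [-3.141, -0.002, 3.104]
force: [-2.5, -1.3, 11.6]
width: 19.0
gripper_force: 64.8
side 122 [[456.0, 304.0, 8.0], [485.0, 319.0, 17.0], [523.0, 323.0, 23.0]] -0.06735320089990184
```

```bash
python3 -m handwheel '[{"delta_pos":[0,0,0.15],"yaw":0},{"delta_pos":[0,0,0],"yaw":0}]'
python3 -m handwheel '[{"delta_pos":[0,0,0],"yaw":0},{"delta_pos":[0,0,0],"yaw":0},{"delta_pos":[0,0,0],"yaw":0},{"delta_pos":[0,0,0],"yaw":0},{"delta_pos":[0,0,0],"yaw":0},{"delta_pos":[0,0,0],"yaw":0},{"delta_pos":[0,0,0],"yaw":0},{"delta_pos":[0,0,0],"yaw":0}]' 1
python3 -m handwheel '[{"delta_pos":[0,0,0.5],"yaw":0},{"delta_pos":[0,0,1.5],"yaw":0},{"delta_pos":[0,0,3],"yaw":0},{"delta_pos":[0,0,3.5],"yaw":0},{"delta_pos":[0,0,3.5],"yaw":0},{"delta_pos":[-2,0,3.5],"yaw":0},{"delta_pos":[-3,-1,3],"yaw":0},{"delta_pos":[-3,-2,2],"yaw":0},{"delta_pos":[-3,-2,0],"yaw":0},{"delta_pos":[0,0,0],"yaw":0}]'
python3 - <<'E'
from m import *
for n in("top","side"):
    im=get_image(n); print(n)
    try: report(pts(im),im["color"])
    except Exception as e: print(e)
    for k in("salt_jar","mill","little_dish","scraper"):
        for d in models.boxes_of(im,k)[:1]: print(k,round(d["score"],2),np.round(d["rect"]))
E
python3 sc.py; python3 chips.py; python3 -c "
from h import *; print(status.read_state()['eef_pos'])"
```

```text
clock: 16.87
eef_pos: [512.4, 306.8, 6.1]
tool_rot: [3.141, 0.001, 3.104]
force: [-0.8, 0.5, 1.0]
width: 19.1
gripper_force: 63.3
clock: 17.53
eef_pos: [512.2, 306.5, 5.8]
tool_rot: [-3.142, -0.0, 3.104]
force: [-0.9, -0.9, -0.3]
width: 85.5
gripper_force: 0.0
clock: 18.37
eef_pos: [396.4, 252.1, 210.2]
tool_rot: [-3.138, -0.006, 3.104]
force: [-0.3, -1.4, -1.0]
width: 85.4
gripper_force: 0.0
top
bar 22 (array([549.9, 301.7]), array([19.8, 10.6]), np.float32(72.4)) 68.88796912116823
foot 21 (array([562.4, 299.3]), array([21.9, 11.9]), np.float32(45.5)) 22.832646952829236
mat 473 (array([555.1, 303.1]), array([82.8, 87.8]), np.float32(-2.5)) 3.1253751088802346
tray 1753 (array([511.6,  22.8]), array([165.2, 107.1]), np.float32(25.6))
board n [-0.398 -0.194  0.897] tilt 26.285811365000722 c [ 580.4 -111.2   88.1] 2875 up yaw 26.048852019889146
salt_jar 0.75 [273. 138. 293. 165.]
mill 0.83 [ 94. 188. 126. 211.]
little_dish 0.89 [372. 150. 396. 180.]
scraper 0.59 [183. 190. 196. 199.]
side
bar 179 (array([515.9, 310.2]), array([22.1, 88.3]), np.float32(-5.4)) 66.48473272085153
foot 118 (
[... 345 characters left out ...]
39
salt_jar 0.87 [229. 177. 245. 208.]
mill 0.76 [257. 222. 278. 247.]
little_dish 0.61 [248. 172. 260. 182.]
scraper 0.97 [268. 217. 299. 242.]
side 123 [[459.0, 303.0, 7.0], [486.0, 319.0, 17.0], [523.0, 323.0, 24.0]] -0.017900589115025928
top 23 [[549.0, 293.0, 20.0], [564.0, 297.0, 25.0], [568.0, 310.0, 69.0]] -1.9301271348385387
tray (511.4540710449219, 22.991775512695312) (165.5797882080078, 107.7323989868164) 25.82724380493164
in tray 61 [287. 200.] [546.  24.  14.]
in tray 100 [296. 215.] [501.  -0.  15.]
net 0.55 (279, 200, 289, 208) [533.  33.  14.]
net 0.48 (288, 199, 296, 212) [532.   8.   2.]
net 0.37 (285, 196, 294, 200) [551.  18.  12.]
[403.51164781 257.02651785 209.29380751]
```

```bash
python3 -m handwheel '[{"delta_pos":[0,-2,2],"yaw":0},{"delta_pos":[0,-3.5,1],"yaw":0},{"delta_pos":[0,-3.5,0],"yaw":0},{"delta_pos":[0,-3.5,0],"yaw":0},{"delta_pos":[0,-3.5,0],"yaw":0},{"delta_pos":[0,-3.5,0],"yaw":0},{"delta_pos":[0,-3,0],"yaw":0},{"delta_pos":[0,-2,0],"yaw":0},{"delta_pos":[0,0,0],"yaw":0}]'
python3 - <<'E'
from m import *
im=get_image("top")
try: report(pts(im),im["color"])
except Exception as e: print(e)
E
```

```text
clock: 19.82
eef_pos: [403.2, 7.4, 239.7]
tool_rot: [-3.14, 0.0, 3.097]
force: [-0.1, 0.9, -0.7]
width: 85.2
gripper_force: 0.0
bar 250 (array([512.2, 304.6]), array([20.7, 90.8]), np.float32(-2.2)) 70.06819223647653
foot 98 (array([510.6, 304.6]), array([ 20. , 115.4]), np.float32(-1.9)) 23.37717243766042
mat 1263 (array([511.9, 305.9]), array([ 84.1, 175.8]), np.float32(-2.4)) 3.0255357559315144
tray 1349 (array([501.2,  38. ]), array([170.4, 144. ]), np.float32(26.1))
board n [-0.395 -0.193  0.898] tilt 26.073475306594798 c [ 594.3 -117.1   93. ] 2349 up yaw 26.0314278815617
```

The scraper stands upright within about 2 mm of the mat's centre, and all five chips are in the tray.

```bash
python3 -c "
from cell import ctrl; print(ctrl.finish_job())"
```

```text
the job is handed in; nothing more can be done
None
```

I wiped all five chips into the green scrap tray, set the scraper upright on its foot about 2 mm from the middle of the cork mat, and handed the job in at about 20 s; the dish, jar and mill showed no movement in the pictures.

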